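# Hang the lipped bin on the louvred rack

### The job

Lift the empty metal bin that has the hooked lip off the packing bench, carry it over the top rail of the louvred rack and let it down so that the lip catches and it hangs fully home, in the middle of the free half of the rail beside the bin already hanging there. Let go of it, and leave the plain bin without a lip standing where it is.

Things in the scene. Friction and masses are not known exactly. Their poses are not given: they have to be found in the camera images.
- bin_mid (a point): Centre, half-way up, of the loose bin to hang: open metal box, 70 mm deep (x), 55 mm wide (y), 85 mm high (z up), walls 3 mm, 0.3 kg, upright on the bench, empty. Front is -x. A folded lip runs along the top of its back (+x) face, full width: out backwards level with the rim, then down, then flared out. Grip from above across its side walls, fingers along y.
- bin_lip (a point): Point on the bin: middle of the roof of the slot under its lip, 42.5 mm behind (+x) and 39.5 mm above bin_mid, same axes. The slot is 15 mm wide in x, from back face to flap, and 12 mm deep; then the flap flares, 30 degrees off the vertical, to a mouth 25 mm wide, its lower edge 30 mm below this point. Hung fully home, this point is on the rail's top edge.
- rail (a point): Middle of the free half of the fixed rack's top rail, on its top edge, 180 mm above the bench. Rail: upright metal strip 5 mm thick, 300 mm long along y. The bin hangs on its front (-x), axes parallel to these. A like bin full of cards is fixed on the other half, 156 mm off along +y or -y (varies). Nothing rises above the rail. A small card holder stands below the free place.
- plain_mid (a point): Centre, half-way up, of a bystander: a loose metal bin of the same 70 x 55 x 85 mm size, without any lip, upright on the bench. Leave it alone. It, the lipped bin and a round steel pot (80 mm wide, 70 mm high) stand well apart and change places.
There are look-alikes about, which are no part of the job. Leave any blue or orange look-alike of the part that bears bin_mid alone.

How it is judged:
By the outcome, as a careful person would: the job done as asked, in the order asked, and still so for the second after the job is handed in, with the robot touching nothing.
It also fails if it takes over 45 s, if anything falls off the work surface, if the arm or the gripper's body presses on something with over 40 N, if the wrist force passes 120 N, or if a joint passes its speed limit or range.

### The arm

A 6-joint arm with a two-finger parallel gripper is mounted at the origin on the work surface. World frame = base frame: x ahead of the robot, y to its left, z up, the work surface at z = 0. Lengths are in m, angles in degrees, forces in N, time in s.
With the tool pointing down it reaches from about 0.35 to 0.875 m from the base axis. Payload 4.2 kg.
Tool frame: the origin (TCP) lies on the mounting face of the last link; the fingertips stand 173 mm ahead of it and the grasp point (between the pads) lies 155 mm ahead of it; z points along the fingers, y is the line along which they close (so a half turn about z gives the same grasp; the last joint's range is limited). The gripper opens to 85 mm and grips with 20 to 120 N. Pads are 22 mm wide; open, the fingers measure 114 mm over their backs; the gripper's body (76 mm by 85 mm) begins 54 mm behind the grasp point. The pads swing forward as they close: fully open they stand 13 mm farther back than shut.
Start: joints at [79.962, 22.042, 0.453, 0, -68.411, -14.817], TCP at [0.263, 0.567, 0.405] pointing down, gripper open.
Joint ranges: [-179.83, 179.83], [-69.29, 118.12], [-61.27, 80.66], [-181.25, 117.63], [-171.15, -9.14], [-177.46, 177.46]. Speed limits (degrees/s): [159.86, 159.86, 180, 180, 180, 180].

### API

Orientations are given as [roll, pitch, yaw] about the fixed x, y, z axes, in that order (R = Rz(yaw) Ry(pitch) Rx(roll)).
In Python, from bench import * gives the robot as it stands.
- The arm moves only by the tool step_arm, never from a script. Its arguments are lists of equal length, an entry for each row: "turn": the turn, a rotation vector about the tool's x, y, z scaled (see below), a list of three; "dp": the shift along the tool's x, y, z scaled (see below), a list of three; "gripper": the closure, from 0 (fully open) to 1 (shut). A call has 1 to 12 rows; each row is the pose to reach, as a shift and turn from the pose commanded when the call began, along the tool's axes at that moment; what a row does not reach only later rows make up. The controller multiplies each number of a shift by 0.1 m and each number of a turn by pi/4 rad. A row lasts 1/8 s, in which the tool goes at most 62.5 mm and 10.7 degrees, less where a joint would pass 70% of its speed; a pose out of reach is approached as far as the arm can. A call with a number of a shift or a turn outside -1 to 1 is refused whole. A call with a gripper value outside its range is refused whole. The fingers move at their own pace and stop on an object; "newtons" is the grip in N (left out, the last holds). Time passes only in rows, so rows that repeat a pose let the fingers close. It gives the time, the measured TCP pose, the force, the opening and the grip force at its end, in the units of the state.
- sense(): the state, without advancing time (a new reading comes with each control period).
- read_camera(name): name is "side" or "top" or "wrist"; returns a dict with "image" (400x640x3 uint8, red, green, blue), "mtx" (3x3 intrinsics, pixels), "xyz" and "attitude" of the camera in the world; the wrist camera has in their place "hand_eye" (4x4, takes a point from camera to tool coordinates, whose origin is the TCP and whose axes are the flange's). Camera axes: x right, y up, looking along -z (the intrinsics and any distortion apply to the point x, -y, -z); pixel columns grow to the right and rows downward; lengths in m; the calibration is good to about 2 mm. A picture is of the moment at which its call begins: read the wrist's pose just before it. There is no depth.
- finish_job(): hands the job in; it is judged then, once.
The state is a dict: "time_s": time; "joint_pos": joint angles; "qvel": joint speeds; "joint_efforts": joint torques, N m; "eef_pos": TCP position; "ee_rot": TCP orientation; "wrist_force": force on the tool from outside, world axes, zero at the start; "wrist_torque": the same for the moment, N m; "width": opening from 0.0 (shut) to 1.0 (fully open); "gripper_force": force on a finger pad.
Only numpy, scipy, OpenCV 4.12 (cv2) and the standard library are available. Lean on these libraries where they do the work, as an engineer would, in place of code of your own. Each camera call takes 0.05 s, during which the arm holds its last target. There are 200 camera calls.

## Working session

There is one attempt and no reset: what is moved stays moved. The work goes in short steps, Python scripts to look and compute and a tool call to move; the robot and the scene stay as the last step left them, time stands still between calls to the robot, and variables do not carry over. Pictures are saved under pics/ and viewed, at most 12 in all, crops included, and the job is handed in when it is done.

Besides the shell and the picture viewer there is one more tool, called after "Call:" as a command line: name --argument value ..., lists and objects as JSON in quotes. step_arm: Moves the arm, as the interface text tells. Its arguments: {"type":"object","properties":{"turn":{"type":"array"},"dp":{"type":"array"},"gripper":{"type":"array"},"newtons":{"type":"number"}},"required":["turn","dp","gripper"]}

```bash
mkdir -p pics; cat > h.py <<'E'
from bench import *
import numpy as np, cv2
from scipy.spatial.transform import Rotation as R
def snap(n,f):
    s=sense(); c=read_camera(n); cv2.imwrite('pics/'+f,c['image'][:,:,::-1]); return s,c
def pose(s): 
    return R.from_euler('xyz',s['ee_rot'],degrees=True).as_matrix(), np.array(s['eef_pos'])
E
python3 - <<'E'
from h import *
for n in('top','side'):
    s,c=snap(n,n+'1.png'); print(n,{k:v for k,v in c.items() if k!='image'})
print(s)
E
```

```text
top {'mtx': array([[361.70852433,   0.        , 321.42857078],
       [  0.        , 361.70852433, 198.15440903],
       [  0.        ,   0.        ,   1.        ]]), 'xyz': array([0.25128428, 0.00691664, 1.01619825]), 'attitude': array([ 1.30118287e+01, -4.88326720e-02, -9.80268257e+01])}
side {'mtx': array([[394.603922  ,   0.        , 319.0014804 ],
       [  0.        , 394.603922  , 198.05771809],
       [  0.        ,   0.        ,   1.        ]]), 'xyz': array([-0.02485324, -0.57850778,  0.61764752]), 'attitude': array([ 57.59610299,  -0.32331035, -39.15597729])}
{'time_s': 0.05, 'joint_pos': array([ 7.99615881e+01,  2.20896507e+01,  3.80455708e-01, -2.80603007e-02,
       -6.84111931e+01, -1.48189176e+01]), 'qvel': array([-0.07031079, -0.16289257,  0.05952435, -0.0081842 , -0.00820819,
        0.00125719]), 'joint_efforts': array([ 5.03859283e-04, -3.93683517e+01,  1.89161289e+01,  4.20545429e+00,
       -2.36061242e-03,  2.54376125e-06]), 'eef_pos': array([0.26258493, 0.56693591, 0.40363991]), 'ee_rot': array([ 1.79876946e+02, -5.58868163e-03, -2.48676755e+01]), 'wrist_force': array([ 0.59332122, -0.67871978, -0.26822321]), 'wrist_torque': array([-0.06473704,  0.02207117, -0.02350062]), 'gripper_force': 0.0, 'width': 0.9985708403312094}
```

View pics/top1.png

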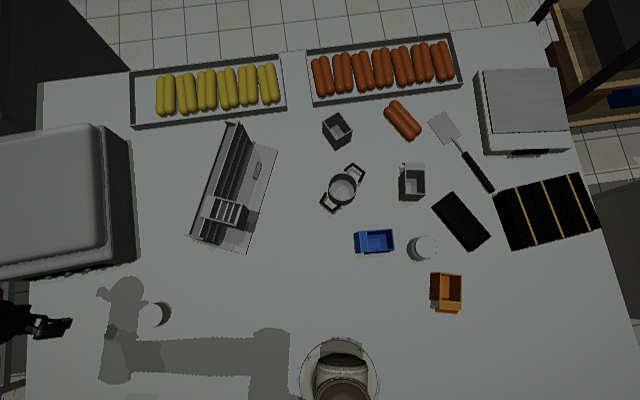

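View pics/side1.png

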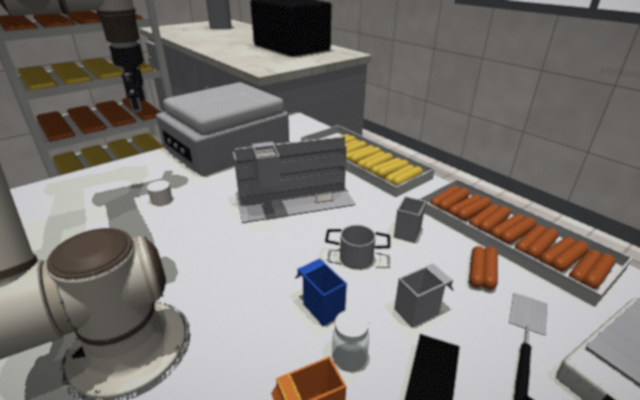

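The top picture shows the lipped bin at about (412,182), the plain one at (337,130) and the pot at (342,188). The rack runs from (190,238) to (235,122) with the hung bin near (225,208). I'll enlarge both areas.

```bash
python3 - <<'E'
import cv2,numpy as np
t=cv2.imread('pics/top1.png');s=cv2.imread('pics/side1.png')
a=cv2.resize(t[110:260,180:290],None,fx=4,fy=4,interpolation=cv2.INTER_CUBIC)[:600]
b=cv2.resize(t[155:210,385:440],None,fx=5.4,fy=5.4,interpolation=cv2.INTER_CUBIC)
c=cv2.resize(s[260:330,390:460],(b.shape[1],b.shape[0]),interpolation=cv2.INTER_CUBIC)
o=np.zeros((600,740,3),np.uint8);o[:a.shape[0],:440]=a;o[:b.shape[0],442:442+b.shape[1]]=b[:,:298];o[300:300+c.shape[0],442:442+c.shape[1]]=c[:,:298]
cv2.imwrite('pics/crop1.png',cv2.convertScaleAbs(o,alpha=1.4,beta=15))
print(b.shape)
E
```

```text
(297, 297, 3)
```

View pics/crop1.png

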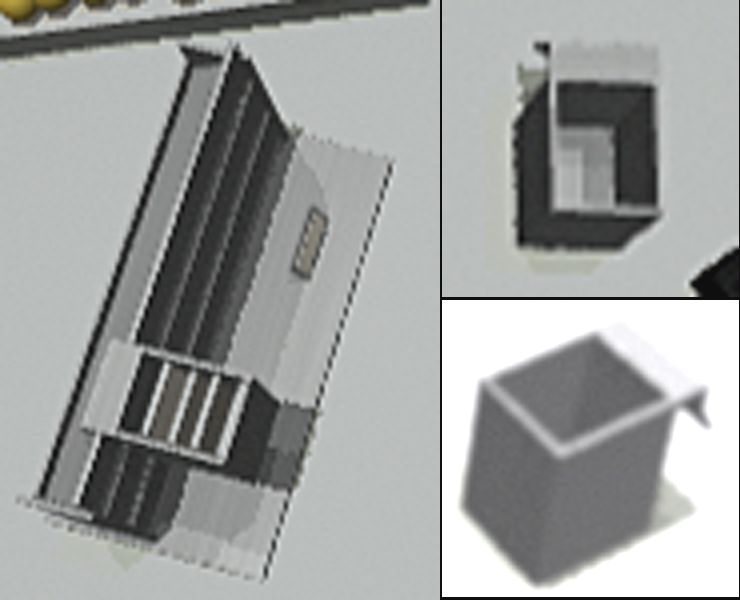

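```bash
cat >> h.py <<'E'
def camT(c,s=None):
    if 'hand_eye' in c:
        Rm,p=pose(s); H=np.array(c['hand_eye']); return Rm@H[:3,:3], Rm@H[:3,3]+p
    return R.from_euler('xyz',c['attitude'],degrees=True).as_matrix(), np.array(c['xyz'])
def bp(c,uv,z,s=None):
    Rc,t=camT(c,s); K=c['mtx']; uv=np.atleast_2d(uv).astype(float)
    d=np.c_[(uv[:,0]-K[0,2])/K[0,0], -(uv[:,1]-K[1,2])/K[1,1], -np.ones(len(uv))]@Rc.T
    return t+d*((z-t[2])/d[:,2])[:,None]
def pr(c,P,s=None):
    Rc,t=camT(c,s); q=(np.atleast_2d(P)-t)@Rc; K=c['mtx']
    return np.c_[K[0,2]+K[0,0]*q[:,0]/-q[:,2], K[1,2]-K[1,1]*q[:,1]/-q[:,2]]
E
python3 - <<'E'
from h import *
np.set_printoptions(precision=4,suppress=True)
c=read_camera('top')
B=bp(c,[(405,194.4),(425.4,194.4),(405,163),(424.4,163)],.085); print(B)
r=bp(c,[(239.2,121.5),(198.5,238)],.18); print(r, np.linalg.norm(r[0]-r[1]), r.mean(0))
d=r[0]-r[1]; print('rail dir',np.degrees(np.arctan2(d[1],d[0])))
hb=np.array([(120,340),(245,378),(222,463),(85,428)])/4+[180,110]
print('hung bin',bp(c,hb,.183))
print('plain',bp(c,[(337,130)],.04))
E
```

```text
[[ 0.4435 -0.2446  0.085 ]
 [ 0.436  -0.2981  0.085 ]
 [ 0.5293 -0.2613  0.085 ]
 [ 0.522  -0.3132  0.085 ]]
[[0.6654 0.1549 0.18  ]
 [0.3885 0.274  0.18  ]] 0.30145945498755855 [0.527  0.2145 0.18  ]
rail dir -23.26691349277394
hung bin [[0.4862 0.2396 0.183 ]
 [0.453  0.1684 0.183 ]
 [0.4045 0.1862 0.183 ]
 [0.4362 0.2636 0.183 ]]
plain [[ 0.6689 -0.0984  0.04  ]]
```

```bash
cat >> h.py <<'E'
def plan(goal,psi,n,start=None):
    """split a move to TCP goal, tool-down yaw psi (unwrapped, deg) in n calls; print dp/turn numbers"""
    s=sense(); Rm,p=pose(s); y0=s['ee_rot'][2]
    while psi-y0>200: y0+=360
    while y0-psi>200: y0-=360
    for i in range(n):
        a=y0+(psi-y0)*i/n; Rt=R.from_euler('xyz',[180,0,a],degrees=True).as_matrix() if i else Rm
        d=Rt.T@((np.array(goal)-p)/n)/0.1
        print(np.round(d,3),'turn z',round(-(psi-y0)/n/45,3))
def st():
    s=sense(); print(round(s['time_s'],2),np.round(s['eef_pos'],4),np.round(s['ee_rot'],2),np.round(s['wrist_force'],2),np.round(s['width'],3),round(s['gripper_force'],1),np.round(s['joint_pos'],1)); return s
E
python3 - <<'E'
from h import *
plan([0.474,-0.277,0.36],-189.5,10)
E
```

```text
[0.547 0.677 0.045] turn z 0.366
[0.716 0.494 0.044] turn z 0.366
[0.827 0.271 0.044] turn z 0.366
[0.87  0.026 0.044] turn z 0.366
[ 0.841 -0.222  0.044] turn z 0.366
[ 0.744 -0.451  0.044] turn z 0.366
[ 0.585 -0.644  0.044] turn z 0.366
[ 0.379 -0.783  0.044] turn z 0.366
[ 0.142 -0.858  0.044] turn z 0.366
[-0.108 -0.863  0.044] turn z 0.366
```

Call:
step_arm --turn '[[0, 0, 0.18], [0, 0, 0.366], [0, 0, 0.366]]' --dp '[[0.27, 0.34, 0.02], [0.55, 0.68, 0.045], [0.55, 0.68, 0.045]]' --gripper '[0, 0, 0]'

```text
time_s: 0.52
eef_pos: [0.2844, 0.4798, 0.4002]
ee_rot: [179.9, -0.0, -41.5]
wrist_force: [0.2, 0.0, 0.1]
width: 0.999
gripper_force: 0.0
```

Works as modelled. I'll continue along the path.

Call:
step_arm --turn '[[0, 0, 0.18], [0, 0, 0.366], [0, 0, 0.366]]' --dp '[[0.36, 0.25, 0.02], [0.72, 0.49, 0.044], [0.72, 0.49, 0.044]]' --gripper '[0, 0, 0]'

```text
time_s: 0.9
eef_pos: [0.306, 0.3963, 0.3959]
ee_rot: [180.0, -0.0, -57.9]
wrist_force: [-0.4, 1.5, 0.8]
width: 1.001
gripper_force: 0.0
```

Call:
step_arm --turn '[[0, 0, 0.18], [0, 0, 0.366], [0, 0, 0.366]]' --dp '[[0.41, 0.13, 0.02], [0.83, 0.27, 0.044], [0.83, 0.27, 0.044]]' --gripper '[0, 0, 0]'

```text
time_s: 1.27
eef_pos: [0.3273, 0.3123, 0.3915]
ee_rot: [180.0, 0.0, -74.3]
wrist_force: [0.8, 0.3, -0.0]
width: 0.998
gripper_force: 0.0
```

Call:
step_arm --turn '[[0, 0, 0.18], [0, 0, 0.366], [0, 0, 0.366]]' --dp '[[0.43, 0.01, 0.02], [0.87, 0.03, 0.044], [0.87, 0.03, 0.044]]' --gripper '[0, 0, 0]'

```text
time_s: 1.65
eef_pos: [0.3482, 0.2283, 0.3871]
ee_rot: [-180.0, 0.0, -90.8]
wrist_force: [-0.5, 0.5, 0.6]
width: 0.999
gripper_force: 0.0
```

Call:
step_arm --turn '[[0, 0, 0.18], [0, 0, 0.366], [0, 0, 0.366]]' --dp '[[0.42, -0.11, 0.02], [0.84, -0.22, 0.044], [0.84, -0.22, 0.044]]' --gripper '[0, 0, 0]'

```text
time_s: 2.02
eef_pos: [0.3695, 0.1444, 0.3827]
ee_rot: [-180.0, 0.0, -107.2]
wrist_force: [-0.4, 1.3, -0.1]
width: 0.999
gripper_force: 0.0
```

Call:
step_arm --turn '[[0, 0, 0.18], [0, 0, 0.366], [0, 0, 0.366]]' --dp '[[0.37, -0.22, 0.02], [0.74, -0.45, 0.044], [0.74, -0.45, 0.044]]' --gripper '[0, 0, 0]'

```text
time_s: 2.4
eef_pos: [0.3909, 0.0605, 0.3783]
ee_rot: [-180.0, 0.0, -123.7]
wrist_force: [0.2, -0.2, 0.6]
width: 0.995
gripper_force: 0.0
```

Call:
step_arm --turn '[[0, 0, 0.18], [0, 0, 0.366], [0, 0, 0.366]]' --dp '[[0.29, -0.32, 0.02], [0.585, -0.645, 0.044], [0.585, -0.645, 0.044]]' --gripper '[0, 0, 0]'

```text
time_s: 2.78
eef_pos: [0.4124, -0.024, 0.3738]
ee_rot: [-180.0, 0.0, -140.2]
wrist_force: [0.2, -0.6, 0.2]
width: 1.0
gripper_force: 0.0
```

Call:
step_arm --turn '[[0, 0, 0.18], [0, 0, 0.366], [0, 0, 0.366]]' --dp '[[0.19, -0.39, 0.02], [0.38, -0.78, 0.044], [0.38, -0.78, 0.044]]' --gripper '[0, 0, 0]'

```text
time_s: 3.15
eef_pos: [0.4334, -0.1081, 0.3692]
ee_rot: [-180.0, 0.0, -156.6]
wrist_force: [0.3, -0.6, -0.0]
width: 1.0
gripper_force: 0.0
```

Call:
step_arm --turn '[[0, 0, 0.18], [0, 0, 0.366], [0, 0, 0.366]]' --dp '[[0.07, -0.43, 0.02], [0.14, -0.86, 0.044], [0.14, -0.86, 0.044]]' --gripper '[0, 0, 0]'

```text
time_s: 3.52
eef_pos: [0.4547, -0.1925, 0.3647]
ee_rot: [-180.0, 0.0, -173.0]
wrist_force: [0.5, 0.4, 0.4]
width: 0.999
gripper_force: 0.0
```

Call:
step_arm --turn '[[0, 0, 0.18], [0, 0, 0.366], [0, 0, 0.366], [0, 0, 0.366], [0, 0, 0.366]]' --dp '[[-0.05, -0.43, 0.02], [-0.11, -0.86, 0.044], [-0.11, -0.86, 0.044], [-0.11, -0.86, 0.044], [-0.11, -0.86, 0.044]]' --gripper '[0, 0, 0, 0, 0]'

```text
time_s: 4.15
eef_pos: [0.4746, -0.2751, 0.3609]
ee_rot: [180.0, 0.0, 170.6]
wrist_force: [-0.4, 0.5, 0.3]
width: 1.001
gripper_force: 0.0
```

```bash
python3 - <<'E'
from h import *
st(); s,c=snap('wrist','w1.png'); print(c['mtx'],c['hand_eye'])
E
```

```text
4.15 [ 0.4746 -0.2751  0.3609] [1.7999e+02 2.0000e-02 1.7064e+02] [-0.43  0.47  0.33] 1.001 0.0 [-13.2  16.7 -14.1  -0.  -59.1 -86.2]
[[342.91742792   0.         319.13505063]
 [  0.         342.91742792 199.08249622]
 [  0.           0.           1.        ]] [[-1.07852779e-04  9.63119742e-01  2.69073132e-01  6.83065500e-02]
 [ 9.99999753e-01  2.90749407e-04 -6.39877122e-04 -2.02192255e-04]
 [-6.94511143e-04  2.69072996e-01 -9.63119536e-01  3.05131533e-02]
 [ 0.00000000e+00  0.00000000e+00  0.00000000e+00  1.00000000e+00]]
```

View pics/w1.png

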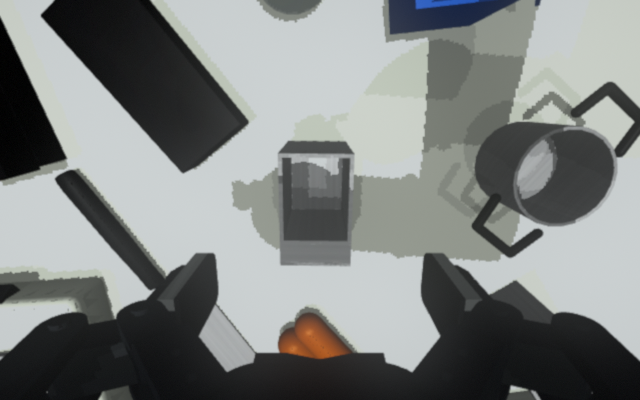

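The wrist view shows the bin square to the tool: front rim corners (278,154) and (354,154), lip outer corners (281,265) and (350,265).

```bash
python3 - <<'E'
from h import *
s=sense(); c=read_camera('wrist')
P=bp(c,[(278,154),(354,154),(280,241),(351,241),(281,265),(350,265)],.085,s); print(np.round(P,4))
for a,b in((0,1),(2,3),(4,5)): print(P[a]-P[b],np.linalg.norm(P[a]-P[b]))
ax=(P[2:4].mean(0)-P[:2].mean(0)); print('yaw',np.degrees(np.arctan2(ax[1],ax[0])),np.linalg.norm(ax))
m=P[:4].mean(0); print('mid',m)
E
```

```text
[[ 0.437  -0.299   0.085 ]
 [ 0.4459 -0.2453  0.085 ]
 [ 0.5031 -0.3106  0.085 ]
 [ 0.512  -0.2567  0.085 ]
 [ 0.5231 -0.3137  0.085 ]
 [ 0.532  -0.2603  0.085 ]]
[-0.0089009  -0.05375196  0.        ] 0.05448393403696028
[-8.93813095e-03 -5.39054610e-02  2.77555756e-17] 0.05464145777704852
[-8.86961658e-03 -5.34708982e-02  2.77555756e-17] 0.05420154102913027
yaw -9.865931706415473 0.06706320011571269
mid [ 0.47450087 -0.27789091  0.085     ]
```

Call:
step_arm --turn '[[0, 0, 0], [0, 0, 0], [0, 0, 0], [0, 0, 0]]' --dp '[[-0.02, -0.026, 0.3], [-0.02, -0.026, 0.7], [-0.02, -0.026, 0.95], [-0.02, -0.026, 0.95]]' --gripper '[0, 0, 0, 0]'

```text
time_s: 4.75
eef_pos: [0.4754, -0.279, 0.2641]
ee_rot: [180.0, -0.3, 170.5]
wrist_force: [1.2, 0.1, -0.2]
width: 1.002
gripper_force: 0.0
```

Call:
step_arm --turn '[[0, 0, 0], [0, 0, 0], [0, 0, 0], [0, 0, 0]]' --dp '[[0, 0, 0.2], [0, 0, 0.4], [0, 0, 0.53], [0, 0, 0.53]]' --gripper '[0, 0, 0, 0]'

```text
time_s: 5.25
eef_pos: [0.4761, -0.2795, 0.2127]
ee_rot: [-180.0, -0.0, 170.5]
wrist_force: [0.0, -0.3, -0.6]
width: 1.0
gripper_force: 0.0
```

Call:
step_arm --turn '[[0, 0, 0], [0, 0, 0], [0, 0, 0], [0, 0, 0], [0, 0, 0], [0, 0, 0], [0, 0, 0], [0, 0, 0]]' --dp '[[0, 0, 0], [0, 0, 0], [0, 0, 0], [0, 0, 0], [0, 0, 0], [0, 0, 0], [0, 0, 0], [0, 0, 0]]' --gripper '[0.2, 0.3, 0.4, 0.5, 0.6, 0.7, 0.7, 0.7]' --newtons 45

```text
time_s: 6.25
eef_pos: [0.4763, -0.2797, 0.2135]
ee_rot: [-180.0, 0.1, 170.5]
wrist_force: [-0.1, 1.2, 5.6]
width: 0.638
gripper_force: 48.4
```

```bash
python3 - <<'E'
from h import *
st()
E
```

```text
6.25 [ 0.4763 -0.2797  0.2135] [-1.7998e+02  9.0000e-02  1.7046e+02] [-0.11  1.16  5.63] 0.638 48.4 [-13.6  27.3 -23.    0.  -39.6 -86. ]
```

Call:
step_arm --turn '[[0, 0, 0], [0, 0, 0], [0, 0, 0], [0, 0, 0], [0, 0, 0]]' --dp '[[0, 0, -0.15], [0, 0, -0.4], [0, 0, -0.7], [0, 0, -0.9], [0, 0, -0.95]]' --gripper '[0.7, 0.7, 0.7, 0.7, 0.7]'

```text
time_s: 6.88
eef_pos: [0.4759, -0.2797, 0.309]
ee_rot: [-180.0, 0.1, 170.4]
wrist_force: [-0.5, 0.1, -3.0]
width: 0.639
gripper_force: 48.0
```

Call:
step_arm --turn '[[0, 0, 0], [0, 0, 0], [0, 0, 0], [0, 0, 0], [0, 0, 0]]' --dp '[[0, 0, -0.2], [0, 0, -0.4], [0, 0, -0.6], [0, 0, -0.68], [0, 0, -0.68]]' --gripper '[0.7, 0.7, 0.7, 0.7, 0.7]'

```text
time_s: 7.5
eef_pos: [0.4758, -0.2795, 0.3752]
ee_rot: [180.0, -0.0, 170.4]
wrist_force: [1.0, 0.4, -3.1]
width: 0.64
gripper_force: 48.0
```

```bash
python3 - <<'E'
from h import *
st(); plan([0.5819,0.1446,0.377],-113.3,6)
E
```

```text
7.5 [ 0.4758 -0.2795  0.3752] [ 1.7997e+02 -3.0000e-02  1.7043e+02] [ 0.99  0.36 -3.13] 0.64 48.0 [-13.6  16.3 -12.5  -0.  -61.2 -85.9]
[-0.057  0.726 -0.003] turn z -0.282
[-0.215  0.696 -0.003] turn z -0.282
[-0.363  0.632 -0.003] turn z -0.282
[-0.493  0.536 -0.003] turn z -0.282
[-0.599  0.415 -0.003] turn z -0.282
[-0.676  0.273 -0.003] turn z -0.282
```

Call:
step_arm --turn '[[0, 0, -0.07], [0, 0, -0.16], [0, 0, -0.24], [0, 0, -0.282]]' --dp '[[-0.01, 0.18, 0], [-0.03, 0.4, 0], [-0.05, 0.62, 0], [-0.057, 0.726, 0]]' --gripper '[0.7, 0.7, 0.7, 0.7]'

```text
time_s: 8.0
eef_pos: [0.4938, -0.2074, 0.3747]
ee_rot: [180.0, -0.1, -176.7]
wrist_force: [-0.6, -0.3, -2.1]
width: 0.639
gripper_force: 48.3
```

Call:
step_arm --turn '[[0, 0, -0.09], [0, 0, -0.19], [0, 0, -0.282]]' --dp '[[-0.07, 0.23, 0], [-0.14, 0.46, 0], [-0.215, 0.696, 0]]' --gripper '[0.7, 0.7, 0.7]'

```text
time_s: 8.38
eef_pos: [0.5113, -0.1373, 0.375]
ee_rot: [180.0, -0.1, -164.0]
wrist_force: [-0.3, 0.5, -2.3]
width: 0.637
gripper_force: 48.2
```

Call:
step_arm --turn '[[0, 0, -0.09], [0, 0, -0.19], [0, 0, -0.282]]' --dp '[[-0.12, 0.21, 0], [-0.24, 0.42, 0], [-0.363, 0.632, 0]]' --gripper '[0.7, 0.7, 0.7]'

```text
time_s: 8.75
eef_pos: [0.5289, -0.0666, 0.375]
ee_rot: [180.0, -0.1, -151.3]
wrist_force: [0.1, 0.1, -2.2]
width: 0.639
gripper_force: 48.1
```

Call:
step_arm --turn '[[0, 0, -0.09], [0, 0, -0.19], [0, 0, -0.282]]' --dp '[[-0.16, 0.18, 0], [-0.33, 0.36, 0], [-0.493, 0.536, 0]]' --gripper '[0.7, 0.7, 0.7]'

```text
time_s: 9.12
eef_pos: [0.5467, 0.0041, 0.375]
ee_rot: [180.0, -0.1, -138.6]
wrist_force: [-0.1, 0.1, -2.6]
width: 0.639
gripper_force: 48.0
```

Call:
step_arm --turn '[[0, 0, -0.09], [0, 0, -0.19], [0, 0, -0.282], [0, 0, -0.282], [0, 0, -0.282]]' --dp '[[-0.2, 0.14, 0], [-0.4, 0.28, 0], [-0.58, 0.4, 0], [-0.599, 0.415, 0], [-0.599, 0.415, 0]]' --gripper '[0.7, 0.7, 0.7, 0.7, 0.7]'

```text
time_s: 9.75
eef_pos: [0.5642, 0.0737, 0.3751]
ee_rot: [180.0, -0.1, -126.1]
wrist_force: [-0.2, 0.6, -3.2]
width: 0.641
gripper_force: 48.1
```

```bash
python3 - <<'E'
from h import *
st(); s,c=snap('wrist','w2.png'); s,d=snap('side','s2.png')
w=c['image']; e=cv2.resize(d['image'][100:260,210:450],None,fx=2.2,fy=2.2,interpolation=cv2.INTER_CUBIC)
w=cv2.resize(w,(384,240)); o=np.zeros((600,540,3),np.uint8); o[:240,:384]=w; o[242:242+e.shape[0],:e.shape[1]]=e[:358]
cv2.imwrite('pics/cmp2.png',cv2.convertScaleAbs(o[:,:,::-1],alpha=1.3,beta=10))
E
```

```text
9.75 [0.5642 0.0737 0.3751] [ 1.7996e+02 -7.0000e-02 -1.2611e+02] [-0.21  0.58 -3.19] 0.641 48.1 [ 23.8  18.  -10.1  -0.  -62.  -59.9]
```

View pics/cmp2.png

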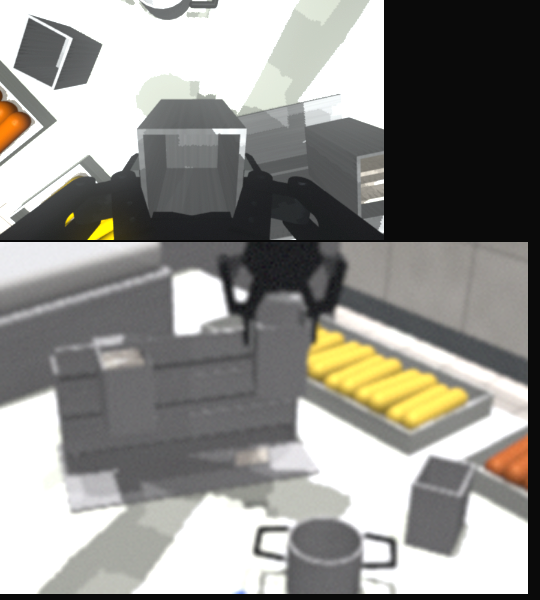

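```bash
python3 - <<'E'
from h import *
c=read_camera('side'); t=read_camera('top')
r=bp(t,[(239.2,121.5),(198.5,238)],.18); print(pr(c,r))
m=r.mean(0); u=(r[0]-r[1])/np.linalg.norm(r[0]-r[1]); print('free',m+.078*u)
s=sense(); w=read_camera('wrist'); Rm,p=pose(s)
P=bp(w,[(230,217),(410,217)],p[2]-.1285,s); print('rim in tool',(P-p)@Rm)
g=cv2.imread('pics/side1.png',0)
print(g[140:165,228:244]); print(g[128:150,338:352])
E
```

```text
[[344.39598305 136.65322813]
 [233.15333872 149.07437539]]
free [0.59863284 0.18366079 0.18      ]
rim in tool [[ 0.03534288 -0.02673626  0.12850457]
 [ 0.0353316   0.02747251  0.12851055]]
[[ 69  65  68  67  66  69  68  68  68  69  68  69  69  69  68  68]
 [ 67  68  69  68  68  68  67  67  67  67  68  69  70  67  70  69]
 [ 67  65  69  69  68  68  69  68  66  69  69  69  66  66  66  67]
 [ 67  70  67  66  66  68  67  68  67  69  70  66  68  70  69  69]
 [ 69  68  66  68  68  65  68  68  65  68  67  67  70  68  65  69]
 [ 69  68  67  68  69  67  69  66  68  68  68  68  68  70  69  73]
 [ 68  68  66  69  68  67  68  69  70  74  73  76  77  79  82  88]
 [ 68  65  66  68  68  65  70  79  87  88  88  90  91  98 104 113]
 [ 68  67  67  67  67  69  80  95 104 104  99  97  96  99 106 116]
 [ 68  66  68  68  69  70  80  98 105  99  92  88  81  83  87  91]
 [ 68  66  68  68  73  75  77  80  85  83  78  73  72  69  71  72]
 [ 67  69  68  73  81  89  88  78  70  68  70  69  69  68  71  70]
 [ 67  67  67  75  92 110 106  87  73  68  69  71  70  70  68  70]
 [ 70  69  66  75  94 119 121  96  75  
[... 1364 characters left out ...]
7  96  88  84  79  99 138 164 174 172 170 166 165]
 [ 71  72  69  71  69  74  95 137 161 166 165 160 156 153]
 [ 68  70  68  67  69  73  97 129 151 152 150 149 147 147]
 [ 68  68  71  71  69  75  96 122 139 142 142 142 150 155]
 [ 71  70  68  71  71  73  92 117 136 144 149 154 162 169]
 [ 72  72  70  70  69  74  94 126 148 157 165 169 170 170]
 [ 71  72  72  70  71  77  98 134 158 169 170 169 168 168]
 [ 73  71  72  73  72  75  96 129 154 165 168 170 168 169]
 [ 72  70  71  71  71  72  86 110 137 156 166 171 172 173]
 [ 69  70  69  72  68  68  68  91 125 153 167 174 172 171]
 [ 62  63  61  64  61  59  62  81 122 153 167 169 166 162]
 [ 51  54  51  55  57  56  61  81 121 149 161 160 156 150]]
```

```bash
python3 - <<'E'
from h import *
plan([0.5818,0.1446,0.375],-113.3,1)
E
```

```text
[-0.68   0.281  0.007] turn z -0.286
```

Call:
step_arm --turn '[[0, 0, -0.07], [0, 0, -0.15], [0, 0, -0.24], [0, 0, -0.286], [0, 0, -0.286], [0, 0, -0.286]]' --dp '[[-0.16, 0.07, 0], [-0.34, 0.14, 0], [-0.54, 0.22, 0], [-0.68, 0.28, 0.01], [-0.68, 0.28, 0.01], [-0.68, 0.28, 0.01]]' --gripper '[0.7, 0.7, 0.7, 0.7, 0.7, 0.7]'

```text
time_s: 10.75
eef_pos: [0.5818, 0.1452, 0.3744]
ee_rot: [180.0, -0.0, -113.2]
wrist_force: [-0.2, -0.7, -2.1]
width: 0.639
gripper_force: 48.0
```

```bash
python3 - <<'E'
from h import *
s=st(); _,d=snap('side','s3.png'); _,t=snap('top','t3.png')
e=cv2.resize(d['image'][90:230,210:390],None,fx=3.3,fy=3.3,interpolation=cv2.INTER_CUBIC)[:,:594]
f=cv2.resize(t['image'][110:260,180:290],None,fx=1.8,fy=1.8,interpolation=cv2.INTER_CUBIC)
o=np.zeros((600,800,3),np.uint8); o[:e.shape[0],:e.shape[1]]=e; o[:f.shape[0],596:596+f.shape[1]]=f
cv2.imwrite('pics/cmp3.png',cv2.convertScaleAbs(o[:,:,::-1],alpha=1.3,beta=10))
E
```

```text
10.75 [0.5818 0.1452 0.3744] [ 1.7997e+02 -4.0000e-02 -1.1323e+02] [-0.16 -0.73 -2.12] 0.639 48.0 [ 29.5  20.9  -5.9   0.  -63.3 -52.7]
```

View pics/cmp3.png

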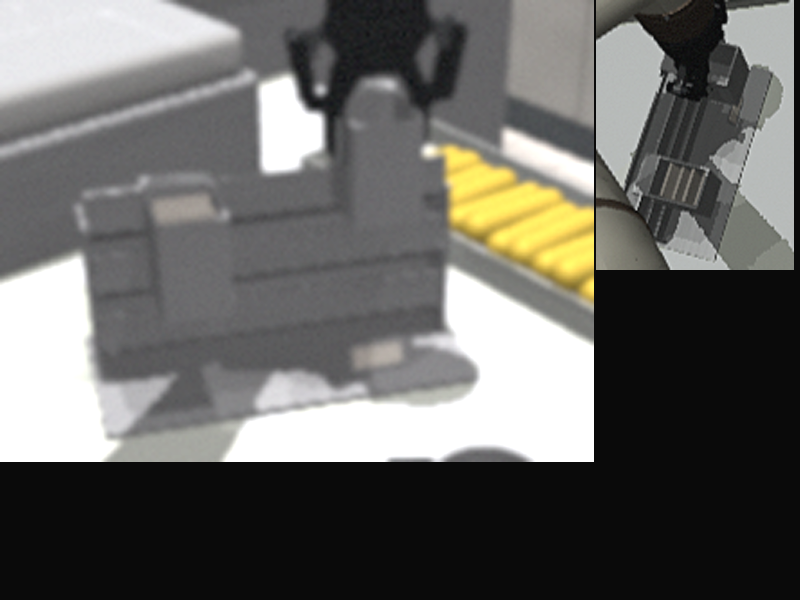

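The side view shows the held bin squarely above the free half, in front of the rail line. I'll lower it while watching the force.

Call:
step_arm --turn '[[0, 0, 0], [0, 0, 0], [0, 0, 0], [0, 0, 0]]' --dp '[[0, 0.005, 0.1], [0, 0.005, 0.2], [0, 0.005, 0.3], [0, 0.005, 0.36]]' --gripper '[0.7, 0.7, 0.7, 0.7]'

```text
time_s: 11.35
eef_pos: [0.5813, 0.1452, 0.3374]
ee_rot: [179.9, -0.1, -113.2]
wrist_force: [0.1, 0.0, -2.9]
width: 0.64
gripper_force: 48.2
```

Call:
step_arm --turn '[[0, 0, 0], [0, 0, 0], [0, 0, 0], [0, 0, 0]]' --dp '[[0, 0, 0.03], [0, 0, 0.06], [0, 0, 0.09], [0, 0, 0.1]]' --gripper '[0.7, 0.7, 0.7, 0.7]'

```text
time_s: 11.85
eef_pos: [0.5814, 0.1454, 0.3285]
ee_rot: [180.0, -0.0, -113.2]
wrist_force: [-0.5, 0.2, -2.7]
width: 0.638
gripper_force: 48.2
```

Call:
step_arm --turn '[[0, 0, 0], [0, 0, 0], [0, 0, 0], [0, 0, 0]]' --dp '[[0, 0, 0.03], [0, 0, 0.06], [0, 0, 0.09], [0, 0, 0.09]]' --gripper '[0.7, 0.7, 0.7, 0.7]'

```text
time_s: 12.35
eef_pos: [0.5815, 0.1455, 0.3193]
ee_rot: [180.0, 0.0, -113.2]
wrist_force: [0.7, 1.0, -2.6]
width: 0.64
gripper_force: 48.3
```

Call:
step_arm --turn '[[0, 0, 0], [0, 0, 0], [0, 0, 0], [0, 0, 0]]' --dp '[[0, 0, 0.03], [0, 0, 0.06], [0, 0, 0.06], [0, 0, 0.06]]' --gripper '[0.7, 0.7, 0.7, 0.7]'

```text
time_s: 12.85
eef_pos: [0.5815, 0.1455, 0.3135]
ee_rot: [180.0, 0.0, -113.2]
wrist_force: [0.3, 1.3, -3.2]
width: 0.639
gripper_force: 48.3
```

Call:
step_arm --turn '[[0, 0, 0], [0, 0, 0], [0, 0, 0], [0, 0, 0]]' --dp '[[0, 0, 0.01], [0, 0, 0.02], [0, 0, 0.02], [0, 0, 0.02]]' --gripper '[0.7, 0.7, 0.7, 0.7]'

```text
time_s: 13.35
eef_pos: [0.5815, 0.1454, 0.3117]
ee_rot: [-180.0, 0.0, -113.2]
wrist_force: [1.2, 1.6, -3.4]
width: 0.637
gripper_force: 48.3
```

Call:
step_arm --turn '[[0, 0, 0], [0, 0, 0], [0, 0, 0]]' --dp '[[0, 0, 0.01], [0, 0, 0.015], [0, 0, 0.015]]' --gripper '[0.7, 0.7, 0.7]'

```text
time_s: 13.72
eef_pos: [0.5815, 0.1454, 0.3114]
ee_rot: [-179.9, 0.1, -113.2]
wrist_force: [-1.8, 0.4, 5.5]
width: 0.637
gripper_force: 49.1
```

Contact came at exactly the computed home height (0.3115), so I'll release.

Call:
step_arm --turn '[[0, 0, 0], [0, 0, 0], [0, 0, 0], [0, 0, 0], [0, 0, 0], [0, 0, 0], [0, 0, 0], [0, 0, 0]]' --dp '[[0, 0, 0], [0, 0, 0], [0, 0, 0], [0, 0, 0], [0, 0, 0], [0, 0, 0], [0, 0, 0], [0, 0, 0]]' --gripper '[0.35, 0.32, 0.28, 0.24, 0.2, 0.1, 0.05, 0.05]'

```text
time_s: 14.72
eef_pos: [0.5814, 0.1454, 0.3101]
ee_rot: [180.0, 0.0, -113.2]
wrist_force: [0.5, -0.7, 0.1]
width: 0.95
gripper_force: 0.0
```

Call:
step_arm --turn '[[0, 0, 0], [0, 0, 0], [0, 0, 0], [0, 0, 0], [0, 0, 0]]' --dp '[[0, 0, -0.1], [0, 0, -0.3], [0, 0, -0.5], [0, 0, -0.8], [0, 0, -0.95]]' --gripper '[0.05, 0.05, 0.05, 0.05, 0.05]'

```text
time_s: 15.35
eef_pos: [0.5816, 0.1453, 0.4077]
ee_rot: [-179.9, 0.2, -113.2]
wrist_force: [0.3, 0.2, -0.3]
width: 0.951
gripper_force: 0.0
```

Call:
step_arm --turn '[[0, 0, 0], [0, 0, 0], [0, 0, 0], [0, 0, 0], [0, 0, 0]]' --dp '[[0.4, -0.2, 0], [0.8, -0.4, 0], [1, -0.6, 0], [1, -0.8, 0], [1, -0.8, 0]]' --gripper '[0.05, 0.05, 0.05, 0.05, 0.05]'

```text
time_s: 15.98
eef_pos: [0.6161, 0.0212, 0.4045]
ee_rot: [180.0, -0.0, -113.3]
wrist_force: [1.1, 0.8, -0.4]
width: 0.952
gripper_force: 0.0
```

```bash
python3 - <<'E'
from h import *
s=st(); _,d=snap('side','s4.png'); _,t=snap('top','t4.png'); _,w=snap('wrist','w4.png')
e=cv2.resize(d['image'][110:230,210:370],None,fx=2.9,fy=2.9,interpolation=cv2.INTER_CUBIC)
f=cv2.resize(t['image'][110:260,180:290],None,fx=3,fy=3,interpolation=cv2.INTER_CUBIC)
g=cv2.resize(w['image'],(380,238))
o=np.zeros((600,800,3),np.uint8); o[:e.shape[0],:e.shape[1]]=e; o[:f.shape[0],466:466+f.shape[1]]=f; o[352:590,:380]=g
cv2.imwrite('pics/cmp4.png',cv2.convertScaleAbs(o[:,:,::-1],alpha=1.3,beta=10))
E
```

```text
15.97 [0.6161 0.0212 0.4045] [ 1.7996e+02 -2.0000e-02 -1.1334e+02] [ 1.11  0.78 -0.38] 0.952 0.0 [ 17.   21.2  -0.8  -0.  -68.  -40.3]
```

View pics/cmp4.png

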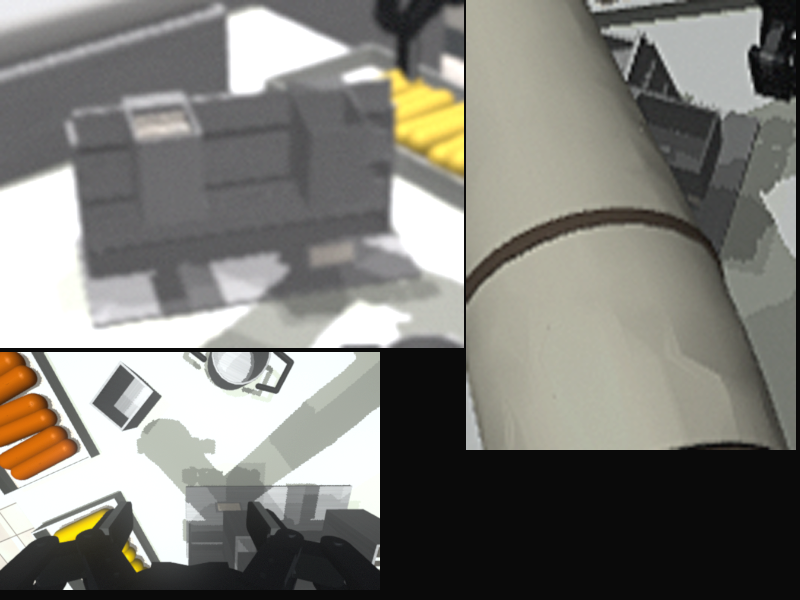

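The bin hangs on the free half after release. I'll swing the arm clear and check the fit with a projected overlay.

Call:
step_arm --turn '[[0, 0, 0], [0, 0, 0], [0, 0, 0], [0, 0, 0], [0, 0, 0]]' --dp '[[0.4, 0.1, -0.1], [0.8, 0.3, -0.1], [1, 0.4, -0.1], [1, 0.4, -0.1], [1, 0.4, -0.1]]' --gripper '[0.05, 0.05, 0.05, 0.05, 0.05]'

```text
time_s: 16.75
eef_pos: [0.5397, -0.0536, 0.4153]
ee_rot: [-180.0, 0.0, -113.2]
wrist_force: [0.0, 0.1, 0.2]
width: 0.951
gripper_force: 0.0
```

Call:
step_arm --turn '[[0, 0, 0], [0, 0, 0], [0, 0, 0], [0, 0, 0], [0, 0, 0]]' --dp '[[0.4, 0.1, 0], [0.8, 0.3, 0], [1, 0.4, 0], [1, 0.4, 0], [1, 0.4, 0]]' --gripper '[0.05, 0.05, 0.05, 0.05, 0.05]'

```text
time_s: 17.38
eef_pos: [0.4641, -0.1298, 0.4152]
ee_rot: [-180.0, 0.0, -113.2]
wrist_force: [0.9, 0.5, 0.2]
width: 0.953
gripper_force: 0.0
```

```bash
python3 - <<'E'
from h import *
s=st(); a=np.radians(66.7); X=np.array([np.cos(a),np.sin(a),0]); Y=np.array([-X[1],X[0],0]); m=np.array([.5816,.1454,.1405])
free=np.array([0.5986,0.1837,.18])
def bx(m): return np.array([m+sx*.035*X+sy*.0275*Y+[0,0,sz*.0425] for sz in(1,-1) for sx,sy in((-1,-1),(-1,1),(1,1),(1,-1))])
out=[]
for n,(r0,r1,c0,c1),k in(('side',(110,230,210,370),3),('top',(100,260,180,300),3)):
    _,c=snap(n,n+'5.png'); im=cv2.convertScaleAbs(c['image'][r0:r1,c0:c1,::-1],alpha=1.5,beta=15)
    im=cv2.resize(im,None,fx=k,fy=k,interpolation=cv2.INTER_CUBIC)
    for mm,col in((m,(0,0,255)),(free+.156*Y-.0425*X-[0,0,.0395],(0,200,0))):
        for u,v in pr(c,bx(mm)): cv2.circle(im,(int((u+.5-c0)*k),int((v+.5-r0)*k)),2,col,-1)
    out.append(im)
h=max(i.shape[0] for i in out); o=np.zeros((h,sum(i.shape[1] for i in out),3),np.uint8); x=0
for i in out: o[:i.shape[0],x:x+i.shape[1]]=i; x+=i.shape[1]
o=o[:600,:]; o=cv2.resize(o,(800,int(o.shape[0]*800/o.shape[1]))) if o.shape[1]>800 else o
cv2.imwrite('pics/cmp5.png',o); print(o.shape)
E
```

```text
17.38 [ 0.4641 -0.1298  0.4152] [-1.7996e+02  1.0000e-02 -1.1319e+02] [0.86 0.52 0.22] 0.953 0.0 [  3.7   7.5 -18.    0.  -64.5 -26.9]
(457, 800, 3)
```

View pics/cmp5.png

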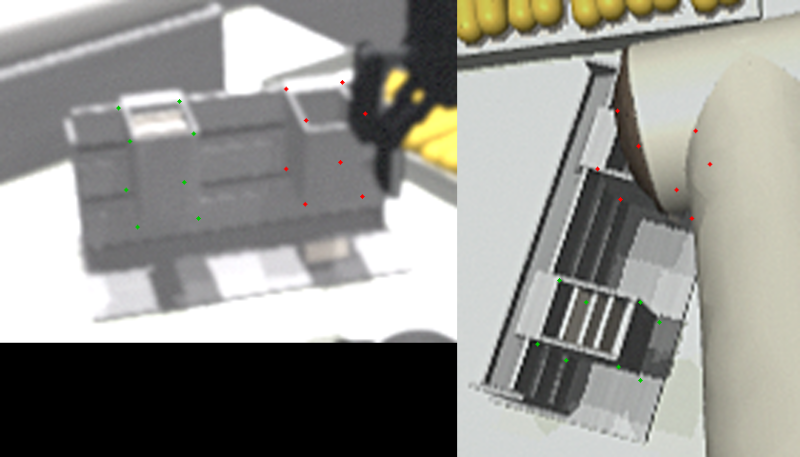

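Call:
step_arm --turn '[[0, 0, 0], [0, 0, 0], [0, 0, 0], [0, 0, 0]]' --dp '[[0.4, -0.1, 0], [0.8, -0.2, 0], [1, -0.3, 0], [1, -0.3, 0]]' --gripper '[0.05, 0.05, 0.05, 0.05]'

```text
time_s: 17.98
eef_pos: [0.4519, -0.2348, 0.4146]
ee_rot: [180.0, -0.0, -113.3]
wrist_force: [-0.2, 0.0, -0.1]
width: 0.95
gripper_force: 0.0
```

Call:
step_arm --turn '[[0, 0, 0], [0, 0, 0], [0, 0, 0], [0, 0, 0]]' --dp '[[0.4, 0, 0], [0.8, 0, 0], [1, 0, 0], [1, 0, 0]]' --gripper '[0.05, 0.05, 0.05, 0.05]'

```text
time_s: 18.48
eef_pos: [0.4119, -0.326, 0.4148]
ee_rot: [180.0, 0.0, -113.3]
wrist_force: [-0.2, 0.6, 0.5]
width: 0.95
gripper_force: 0.0
```

```bash
python3 - <<'E'
from h import *
s=st()
_,c=snap('side','side6.png'); _,t=snap('top','top6.png')
f=lambda i,k:cv2.resize(cv2.convertScaleAbs(i[:,:,::-1],alpha=1.6,beta=15),None,fx=k,fy=k,interpolation=cv2.INTER_CUBIC)
a=f(c['image'][130:200,230:360],4); b=f(t['image'][110:260,180:290],4)   # a 520x280 ; b 440x600
b=b[:,:430]; o=np.zeros((600,800,3),np.uint8); o[:,370:]=b; 
a2=f(c['image'][130:200,300:360],6); o[:280,:360]=a2[:280]; a3=f(c['image'][130:200,230:290],6); o[300:580,:360]=a3[:280]
cv2.imwrite('pics/cmp6.png',o)
E
```

```text
18.48 [ 0.4119 -0.326   0.4148] [ 1.7997e+02  1.0000e-02 -1.1329e+02] [-0.2   0.59  0.47] 0.95 0.0 [-20.6  11.9 -12.5  -0.  -65.6  -2.6]
```

View pics/cmp6.png

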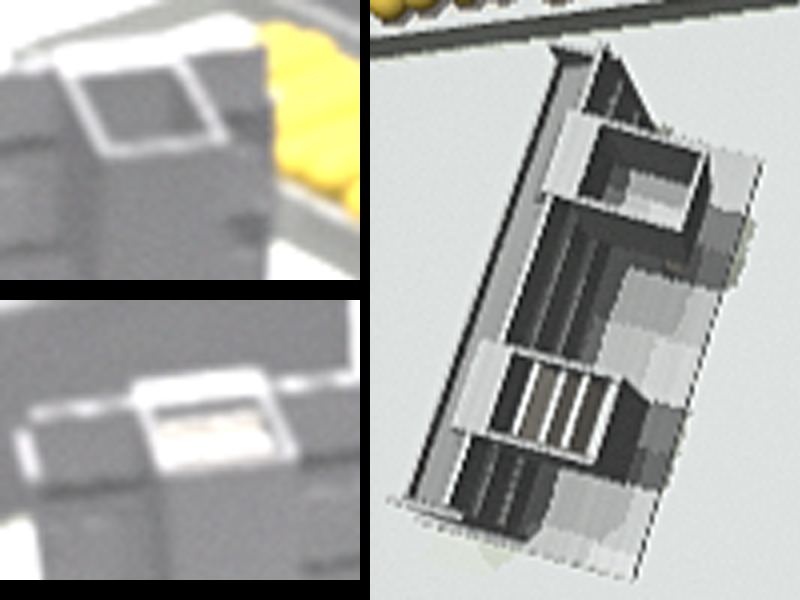

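```bash
cat > fit.py <<'E'
from h import *
from scipy.optimize import least_squares
t=read_camera('top'); c=read_camera('side')
a=np.radians(66.7); X=np.array([np.cos(a),np.sin(a),0]); Y=np.array([-X[1],X[0],0]); F=np.c_[X,Y,[0,0,1]]
free=np.array([0.5986,0.1837,.18])
# points rel. to bin_lip in rack axes: lip outer y+,y-, front rim y+,y-
L=np.array([(.0105,.0275,.003),(.0105,-.0275,.003),(-.0775,.0275,.003),(-.0775,-.0275,.003)])
T=lambda p:np.array(p)/4+[180-370/4,110]
new=(T([(545,192),(572,112),(685,230),(710,152)]),np.array([(108,153),(225,140)])/6+[300,130])
hung=(T([(452,428),(485,340),(590,463),(615,378)]),np.array([(160,468),(297,457)])/6+[230,80])
def fit(o,ob):
    def f(q):
        P=(R.from_euler('zy',[q[3],q[4]],degrees=True).apply(L)+q[:3])@F.T+o
        return np.r_[(pr(t,P)-ob[0]).ravel(),(pr(c,P[2:])-ob[1]).ravel()]
    r=least_squares(f,np.zeros(5),x_scale=[.01,.01,.01,1,1]); return np.round(r.x[:3]*1000,1),np.round(r.x[3:],1),round(np.sqrt(np.mean(r.fun**2)),2)
E
python3 - <<'E'
from fit import *
print('new',fit(free,new)); print('hung',fit(free+.156*Y,hung))
E
```

```text
new (array([-3.8,  1.4, -3.7]), array([ 0.8, -4.3]), np.float64(0.41))
hung (array([  4.3,  -3.9, -11.5]), array([0.1, 7.4]), np.float64(0.54))
```

The close-up shows the new bin hooked on the rail, but its lip sits about 8 mm further forward than the fixed bin's. Lip corners are (545,192) and (572,112), against the rack's back edge. Its front also tips down a little, so the flap is against the rail. I'll nudge the rim gently toward the rack with closed fingers.

```bash
python3 - <<'E'
from h import *
plan([0.551,0.074,0.415],-113.3,5)
E
```

```text
[-0.843  0.059  0.   ] turn z 0.001
[-0.843  0.059  0.   ] turn z 0.001
[-0.843  0.06   0.   ] turn z 0.001
[-0.843  0.06   0.   ] turn z 0.001
[-0.843  0.06   0.   ] turn z 0.001
```

Call:
step_arm --turn '[[0, 0, 0], [0, 0, 0], [0, 0, 0]]' --dp '[[-0.3, 0.02, 0], [-0.6, 0.04, 0], [-0.84, 0.06, 0]]' --gripper '[1, 1, 1]' --newtons 20

```text
time_s: 19.05
eef_pos: [0.4399, -0.2446, 0.4153]
ee_rot: [-180.0, 0.0, -113.1]
wrist_force: [0.2, 0.5, 0.4]
width: 0.314
gripper_force: 0.0
```

Call:
step_arm --turn '[[0, 0, 0], [0, 0, 0], [0, 0, 0]]' --dp '[[-0.3, 0.02, 0], [-0.6, 0.04, 0], [-0.84, 0.06, 0]]' --gripper '[1, 1, 1]'

```text
time_s: 19.42
eef_pos: [0.4675, -0.1648, 0.4153]
ee_rot: [-180.0, 0.0, -113.1]
wrist_force: [0.4, 0.3, 0.1]
width: 0.002
gripper_force: 0.0
```

Call:
step_arm --turn '[[0, 0, 0], [0, 0, 0], [0, 0, 0]]' --dp '[[-0.3, 0.02, 0], [-0.6, 0.04, 0], [-0.84, 0.06, 0]]' --gripper '[1, 1, 1]'

```text
time_s: 19.8
eef_pos: [0.4949, -0.0852, 0.4153]
ee_rot: [-180.0, 0.0, -113.1]
wrist_force: [0.7, -0.4, 0.2]
width: -0.001
gripper_force: 0.0
```

Call:
step_arm --turn '[[0, 0, 0], [0, 0, 0], [0, 0, 0]]' --dp '[[-0.3, 0.02, 0], [-0.6, 0.04, 0], [-0.84, 0.06, 0]]' --gripper '[1, 1, 1]'

```text
time_s: 20.18
eef_pos: [0.5224, -0.0056, 0.4152]
ee_rot: [-180.0, 0.0, -113.1]
wrist_force: [0.1, -0.3, -0.1]
width: -0.0
gripper_force: 0.0
```

Call:
step_arm --turn '[[0, 0, 0], [0, 0, 0], [0, 0, 0], [0, 0, 0]]' --dp '[[-0.3, 0.02, 0], [-0.6, 0.04, 0], [-0.84, 0.06, 0], [-0.84, 0.06, 0]]' --gripper '[1, 1, 1, 1]'

```text
time_s: 20.68
eef_pos: [0.5502, 0.0737, 0.4149]
ee_rot: [180.0, -0.0, -113.1]
wrist_force: [-0.2, -0.1, -0.4]
width: -0.002
gripper_force: 0.0
```

Call:
step_arm --turn '[[0, 0, 0], [0, 0, 0], [0, 0, 0], [0, 0, 0]]' --dp '[[0, 0, 0.3], [0, 0, 0.6], [0, 0, 0.92], [0, 0, 0.92]]' --gripper '[1, 1, 1, 1]'

```text
time_s: 21.18
eef_pos: [0.5489, 0.0712, 0.3209]
ee_rot: [179.7, -0.2, -113.3]
wrist_force: [-0.4, -0.2, 0.3]
width: -0.002
gripper_force: 0.0
```

```bash
cat >> h.py <<'E'
def rack():
    s=st(); a=np.radians(66.7); X=np.array([np.cos(a),np.sin(a),0]); Y=np.array([-X[1],X[0],0]); d=np.array(s['eef_pos'])-[.5986,.1837,.18]
    print('rack x,y mm',d@X*1e3,d@Y*1e3,'Fx',np.array(s['wrist_force'])@X)
E
python3 -c "
from h import *
rack()"
```

```text
21.18 [0.5489 0.0712 0.3209] [ 179.74   -0.24 -113.28] [-0.38 -0.24  0.32] -0.002 0.0 [ 24.2  19.6 -16.4  -0.  -54.4 -47.4]
rack x,y mm -122.96116234304486 1.1057521978549028 Fx -0.3661536511723686
```

Call:
step_arm --turn '[[0, 0, 0], [0, 0, 0], [0, 0, 0], [0, 0, 0], [0, 0, 0]]' --dp '[[-0.08, -0.01, 0], [-0.15, -0.01, 0], [-0.2, -0.01, 0], [-0.24, -0.01, 0], [-0.24, -0.01, 0]]' --gripper '[1, 1, 1, 1, 1]'

```text
time_s: 21.8
eef_pos: [0.5604, 0.0938, 0.3232]
ee_rot: [-180.0, 0.0, -113.2]
wrist_force: [-0.2, -0.8, 0.3]
width: 0.006
gripper_force: 0.0
```

Call:
step_arm --turn '[[0, 0, 0], [0, 0, 0], [0, 0, 0]]' --dp '[[-0.015, 0, 0], [-0.03, 0, 0], [-0.03, 0, 0]]' --gripper '[1, 1, 1]'

```text
time_s: 22.18
eef_pos: [0.5615, 0.0963, 0.3231]
ee_rot: [180.0, -0.0, -113.2]
wrist_force: [0.1, -0.3, -0.3]
width: -0.001
gripper_force: 0.0
```

Call:
step_arm --turn '[[0, 0, 0], [0, 0, 0], [0, 0, 0]]' --dp '[[-0.015, 0, 0], [-0.03, 0, 0], [-0.03, 0, 0]]' --gripper '[1, 1, 1]'

```text
time_s: 22.55
eef_pos: [0.5627, 0.0991, 0.3231]
ee_rot: [-180.0, 0.0, -113.2]
wrist_force: [0.2, 0.1, 0.5]
width: -0.003
gripper_force: 0.0
```

```bash
python3 -c "
from h import *
rack()"
```

```text
22.55 [0.5627 0.0991 0.3231] [-180.      0.   -113.23] [0.21 0.13 0.55] -0.003 0.0 [ 26.2  21.  -13.8  -0.  -55.2 -49.5]
rack x,y mm -91.90938661695253 -0.4750259196432746 Fx 0.20069241069463223
```

Call:
step_arm --turn '[[0, 0, 0], [0, 0, 0], [0, 0, 0]]' --dp '[[-0.015, 0, 0], [-0.03, 0, 0], [-0.03, 0, 0]]' --gripper '[1, 1, 1]'

```text
time_s: 22.92
eef_pos: [0.5639, 0.1019, 0.3231]
ee_rot: [180.0, -0.0, -113.2]
wrist_force: [-0.0, -0.2, 0.4]
width: -0.004
gripper_force: 0.0
```

Call:
step_arm --turn '[[0, 0, 0], [0, 0, 0], [0, 0, 0]]' --dp '[[-0.015, 0, 0], [-0.03, 0, 0], [-0.03, 0, 0]]' --gripper '[1, 1, 1]'

```text
time_s: 23.3
eef_pos: [0.5644, 0.1031, 0.3233]
ee_rot: [179.9, -0.3, -113.3]
wrist_force: [-2.2, -6.7, 4.0]
width: -0.001
gripper_force: 3.4
```

Call:
step_arm --turn '[[0, 0, 0], [0, 0, 0], [0, 0, 0]]' --dp '[[-0.01, 0, 0], [-0.02, 0, 0], [-0.02, 0, 0]]' --gripper '[1, 1, 1]'

```text
time_s: 23.68
eef_pos: [0.5648, 0.1039, 0.3236]
ee_rot: [179.9, -0.4, -113.3]
wrist_force: [-3.1, -10.4, 5.1]
width: 0.001
gripper_force: 5.5
```

```bash
python3 -c "
from h import *
rack()"
```

```text
23.68 [0.5648 0.1039 0.3236] [ 179.85   -0.42 -113.27] [ -3.1  -10.44   5.1 ] 0.001 5.5 [ 26.6  21.3 -13.3   0.2 -55.8 -50. ]
rack x,y mm -86.65099262896405 -0.5091041095641562 Fx -10.817400525070388
```

Contact is firm at once (11 N over about 2 mm), so the bin seems to be backed by the rack already. I'll back off and look straight down on both lips with the wrist camera.

Call:
step_arm --turn '[[0, 0, 0], [0, 0, 0], [0, 0, 0]]' --dp '[[0.1, 0, 0], [0.2, 0, 0], [0.2, 0, 0]]' --gripper '[1, 1, 1]'

```text
time_s: 24.05
eef_pos: [0.5577, 0.0876, 0.3232]
ee_rot: [-180.0, 0.0, -113.3]
wrist_force: [-0.5, 0.3, 0.0]
width: 0.003
gripper_force: 0.0
```

Call:
step_arm --turn '[[0, 0, 0], [0, 0, 0], [0, 0, 0], [0, 0, 0]]' --dp '[[0, 0, -0.3], [0, 0, -0.65], [0, 0, -1], [0, 0, -1]]' --gripper '[1, 1, 1, 1]'

```text
time_s: 24.55
eef_pos: [0.5585, 0.0885, 0.4266]
ee_rot: [-179.7, 0.3, -113.2]
wrist_force: [-0.8, 0.8, 0.3]
width: 0.002
gripper_force: 0.0
```

```bash
python3 - <<'E'
from h import *
rack(); plan([0.5725,0.2494,0.425],-113.3,2)
E
```

```text
24.55 [0.5585 0.0885 0.4266] [-179.67    0.31 -113.19] [-0.79  0.79  0.31] 0.002 0.0 [ 25.4  15.3  -6.2   0.  -68.  -48.6]
rack x,y mm -103.33697372415564 -0.8188285506746902 Fx 0.40861736989073366
[-0.767  0.253  0.011] turn z 0.001
[-0.767  0.253  0.008] turn z 0.001
```

Call:
step_arm --turn '[[0, 0, 0], [0, 0, 0], [0, 0, 0]]' --dp '[[-0.25, 0.08, 0], [-0.5, 0.16, 0], [-0.77, 0.25, 0]]' --gripper '[1, 1, 1]'

```text
time_s: 24.92
eef_pos: [0.5652, 0.1696, 0.422]
ee_rot: [179.9, -0.0, -113.2]
wrist_force: [-0.6, 0.1, 0.1]
width: -0.003
gripper_force: 0.0
```

Call:
step_arm --turn '[[0, 0, 0], [0, 0, 0], [0, 0, 0], [0, 0, 0], [0, 0, 0]]' --dp '[[-0.25, 0.08, 0], [-0.5, 0.16, 0], [-0.77, 0.25, 0], [-0.77, 0.25, 0], [-0.77, 0.25, 0]]' --gripper '[1, 1, 1, 1, 1]'

```text
time_s: 25.55
eef_pos: [0.5727, 0.2496, 0.4229]
ee_rot: [180.0, -0.0, -113.2]
wrist_force: [0.1, 0.3, 1.2]
width: -0.002
gripper_force: 0.0
```

```bash
python3 - <<'E'
from h import *
rack(); s,w=snap('wrist','w7.png'); cv2.imwrite('pics/w7b.png',cv2.resize(cv2.convertScaleAbs(w['image'][:,:,::-1],alpha=1.4,beta=10),(800,500),interpolation=cv2.INTER_CUBIC))
E
```

```text
25.55 [0.5727 0.2496 0.4229] [ 1.7998e+02 -3.0000e-02 -1.1322e+02] [0.14 0.27 1.18] -0.002 0.0 [ 38.4  21.4   2.1   0.  -70.7 -61.6]
rack x,y mm 50.23378494528504 49.847831106398694 Fx 0.3013622105190103
```

View pics/w7b.png

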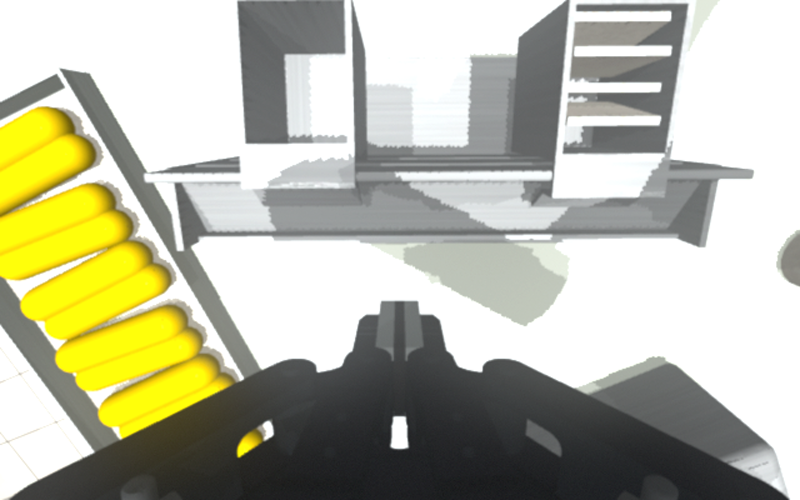

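```bash
python3 - <<'E'
import cv2,numpy as np
g=cv2.imread('pics/w7.png',0)
for x in (205,240,275,310,400,430,455,490,525): print('col',x,dict(zip(range(108,162,1),g[108:162,x-2:x+3].mean(1).astype(int).tolist())).values())
for y in (60,100,143): print('row',y,[ (i,int(g[y,i])) for i in list(range(184,202))+list(range(272,296))+list(range(436,462))+list(range(525,556))])
E
```

```text
col 205 dict_values([70, 70, 70, 69, 68, 68, 91, 155, 202, 211, 213, 210, 204, 200, 199, 199, 201, 202, 202, 203, 203, 202, 202, 204, 204, 203, 201, 200, 199, 199, 199, 200, 200, 202, 204, 206, 207, 206, 205, 204, 206, 209, 189, 148, 134, 134, 137, 140, 143, 147, 151, 153, 153, 154])
col 240 dict_values([134, 109, 94, 92, 92, 95, 126, 178, 211, 213, 209, 207, 206, 206, 204, 204, 206, 207, 209, 206, 192, 166, 144, 138, 137, 136, 134, 133, 133, 133, 133, 133, 133, 134, 136, 138, 138, 144, 159, 161, 150, 155, 139, 97, 90, 89, 90, 91, 93, 92, 91, 90, 90, 92])
col 275 dict_values([150, 130, 128, 128, 128, 131, 154, 190, 208, 210, 211, 212, 213, 211, 209, 207, 207, 203, 185, 161, 139, 135, 136, 136, 135, 130, 125, 121, 121, 120, 119, 119, 120, 122, 123, 125, 126, 128, 137, 146, 144, 136, 122, 92, 88, 87, 88, 89, 90, 90, 89, 88, 88, 90])
col 310 dict_values([149, 149, 148, 148, 147, 146, 148, 144, 128, 104, 86, 83, 83, 84, 85, 80, 73, 70, 76, 76, 69, 70, 84, 101, 95, 77, 71, 69, 71, 87, 104, 104, 104, 103, 102, 98, 88, 75, 75, 80, 87, 90, 89, 89, 89, 89, 91, 94, 98, 101, 101, 102, 102, 101]
[... 4130 characters left out ...]
, 99), (293, 99), (294, 99), (295, 99), (436, 153), (437, 153), (438, 152), (439, 148), (440, 133), (441, 106), (442, 109), (443, 158), (444, 185), (445, 188), (446, 188), (447, 187), (448, 187), (449, 187), (450, 187), (451, 186), (452, 186), (453, 185), (454, 185), (455, 185), (456, 183), (457, 183), (458, 183), (459, 184), (460, 183), (461, 183), (525, 105), (526, 105), (527, 105), (528, 105), (529, 104), (530, 104), (531, 104), (532, 104), (533, 99), (534, 90), (535, 87), (536, 85), (537, 84), (538, 85), (539, 85), (540, 85), (541, 86), (542, 86), (543, 85), (544, 85), (545, 85), (546, 85), (547, 85), (548, 86), (549, 86), (550, 87), (551, 87), (552, 86), (553, 85), (554, 86), (555, 86)]
```

From above, both lips are at the same height. The new bin's lip (rows 115 to 150, raw) is about 4.5 mm forward of the fixed one's and about 4 mm toward it, and the bin is tilted roughly 4°. I'll regrip it lightly and shift it to the middle.

```bash
python3 - <<'E'
from h import *
plan([0.5815,0.1454,0.410],-113.3,2)
E
```

```text
[ 0.459 -0.245  0.065] turn z 0.001
[ 0.459 -0.245  0.065] turn z 0.001
```

Call:
step_arm --turn '[[0, 0, 0], [0, 0, 0], [0, 0, 0], [0, 0, 0], [0, 0, 0], [0, 0, 0]]' --dp '[[0.2, -0.1, 0.03], [0.45, -0.24, 0.06], [0.7, -0.38, 0.1], [0.92, -0.49, 0.13], [0.92, -0.49, 0.13], [0.92, -0.49, 0.13]]' --gripper '[0, 0, 0, 0, 0, 0]'

```text
time_s: 26.35
eef_pos: [0.5814, 0.1446, 0.4105]
ee_rot: [-180.0, 0.0, -113.3]
wrist_force: [0.1, -0.1, -0.2]
width: 1.001
gripper_force: 0.0
```

Call:
step_arm --turn '[[0, 0, 0], [0, 0, 0], [0, 0, 0], [0, 0, 0], [0, 0, 0]]' --dp '[[0, 0, 0.25], [0, 0, 0.55], [0, 0, 0.8], [0, 0, 0.98], [0, 0, 0.98]]' --gripper '[0, 0, 0, 0, 0]'

```text
time_s: 26.98
eef_pos: [0.5811, 0.1458, 0.3107]
ee_rot: [179.9, -0.1, -113.2]
wrist_force: [0.5, 0.6, 0.2]
width: 0.999
gripper_force: 0.0
```

```bash
python3 -c "
from h import *
rack()"
```

```text
26.98 [0.5811 0.1458 0.3107] [ 1.7988e+02 -1.4000e-01 -1.1319e+02] [0.47 0.61 0.16] 0.999 0.0 [ 29.6  24.2 -10.6  -0.  -55.4 -52.7]
rack x,y mm -41.76206383194518 1.083261071475992 Fx 0.7430973946504846
```

Call:
step_arm --turn '[[0, 0, 0], [0, 0, 0], [0, 0, 0], [0, 0, 0], [0, 0, 0], [0, 0, 0]]' --dp '[[0, 0, 0], [0, 0, 0], [0, 0, 0], [0, 0, 0], [0, 0, 0], [0, 0, 0]]' --gripper '[0.2, 0.3, 0.4, 0.5, 0.7, 0.7]' --newtons 25

```text
time_s: 27.72
eef_pos: [0.5816, 0.1455, 0.3132]
ee_rot: [-179.9, 0.1, -113.2]
wrist_force: [-1.2, 1.1, 5.0]
width: 0.64
gripper_force: 30.9
```

Call:
step_arm --turn '[[0, 0, 0], [0, 0, 0], [0, 0, 0], [0, 0, 0]]' --dp '[[0, 0, -0.02], [0, 0, -0.04], [0, 0, -0.04], [0, 0, -0.04]]' --gripper '[0.7, 0.7, 0.7, 0.7]'

```text
time_s: 28.22
eef_pos: [0.5814, 0.1456, 0.3156]
ee_rot: [180.0, -0.0, -113.2]
wrist_force: [1.2, 3.2, -2.9]
width: 0.644
gripper_force: 30.1
```

Call:
step_arm --turn '[[0, 0, 0], [0, 0, 0], [0, 0, 0], [0, 0, 0]]' --dp '[[-0.01, -0.02, 0], [-0.02, -0.04, 0], [-0.03, -0.04, 0], [-0.03, -0.04, 0]]' --gripper '[0.7, 0.7, 0.7, 0.7]'

```text
time_s: 28.72
eef_pos: [0.586, 0.1455, 0.3158]
ee_rot: [179.9, -0.2, -113.3]
wrist_force: [-0.8, -4.6, -0.4]
width: 0.64
gripper_force: 30.0
```

```bash
python3 -c "
from h import *
rack()"
```

```text
28.73 [0.586  0.1455 0.3158] [ 179.92   -0.18 -113.26] [-0.76 -4.56 -0.37] 0.64 30.0 [ 29.3  24.3  -9.6   0.1 -56.3 -52.6]
rack x,y mm -40.06137418564551 -3.480682605133863 Fx -4.49049892255089
```

Call:
step_arm --turn '[[0, 0, 0], [0, 0, 0], [0, 0, 0], [0, 0, 0]]' --dp '[[-0.01, 0, 0], [-0.02, 0, 0], [-0.04, 0, 0], [-0.04, 0, 0]]' --gripper '[0.7, 0.7, 0.7, 0.7]'

```text
time_s: 29.22
eef_pos: [0.5875, 0.1495, 0.3167]
ee_rot: [180.0, -0.2, -113.2]
wrist_force: [-2.8, -7.2, 2.5]
width: 0.638
gripper_force: 30.2
```

```bash
python3 -c "
from h import *
rack(); s,w=snap('wrist','w8.png'); print(np.round(s['wrist_torque'],2))
cv2.imwrite('pics/w8b.png',w['image'][:,:,::-1])"
```

```text
29.23 [0.5875 0.1495 0.3167] [ 1.7996e+02 -1.7000e-01 -1.1321e+02] [-2.81 -7.17  2.47] 0.638 30.2 [ 29.6  24.5  -9.2   0.1 -56.5 -52.8]
rack x,y mm -35.78906068775734 -3.3632501592258928 Fx -7.698902674537614
[-2.01  1.04  0.08]
```

Call:
step_arm --turn '[[0, 0, 0], [0, 0, 0], [0, 0, 0], [0, 0, 0]]' --dp '[[0, 0, 0.02], [0, 0, 0.04], [0, 0, 0.055], [0, 0, 0.055]]' --gripper '[0.7, 0.7, 0.7, 0.7]'

```text
time_s: 29.78
eef_pos: [0.5873, 0.1494, 0.3164]
ee_rot: [-179.9, -0.1, -113.1]
wrist_force: [-11.5, -8.4, 22.2]
width: 0.642
gripper_force: 32.6
```

```bash
python3 -c "
from h import *
rack()"
```

```text
29.77 [0.5873 0.1494 0.3164] [-1.7988e+02 -1.1000e-01 -1.1309e+02] [-11.52  -8.36  22.22] 0.642 32.6 [ 29.6  24.4  -9.4   0.2 -56.2 -52.8]
rack x,y mm -35.966080620795346 -3.1517325689411897 Fx -12.232143543426087
```

Call:
step_arm --turn '[[0, 0, 0], [0, 0, 0], [0, 0, 0]]' --dp '[[0, 0, -0.02], [0, 0, -0.035], [0, 0, -0.035]]' --gripper '[0.7, 0.7, 0.7]'

```text
time_s: 30.15
eef_pos: [0.5875, 0.1494, 0.3165]
ee_rot: [-180.0, -0.1, -113.2]
wrist_force: [-6.5, -7.3, 9.1]
width: 0.64
gripper_force: 31.0
```

Call:
step_arm --turn '[[0, 0, 0], [0, 0, 0], [0, 0, 0], [0, 0, 0], [0, 0, 0], [0, 0, 0], [0, 0, 0]]' --dp '[[0, 0, 0], [0, 0, 0], [0, 0, 0], [0, 0, 0], [0, 0, 0], [0, 0, 0], [0, 0, 0]]' --gripper '[0.35, 0.32, 0.28, 0.24, 0.15, 0.05, 0.05]'

```text
time_s: 31.02
eef_pos: [0.5879, 0.1502, 0.3141]
ee_rot: [-180.0, 0.0, -113.2]
wrist_force: [0.4, 1.3, 0.1]
width: 0.952
gripper_force: 0.0
```

Call:
step_arm --turn '[[0, 0, 0], [0, 0, 0], [0, 0, 0], [0, 0, 0], [0, 0, 0]]' --dp '[[0, 0, -0.2], [0, 0, -0.45], [0, 0, -0.7], [0, 0, -0.95], [0, 0, -0.95]]' --gripper '[0.05, 0.05, 0.05, 0.05, 0.05]'

```text
time_s: 31.65
eef_pos: [0.5881, 0.1502, 0.4115]
ee_rot: [-179.8, 0.2, -113.2]
wrist_force: [-0.8, 0.7, -0.0]
width: 0.95
gripper_force: 0.0
```

```bash
python3 - <<'E'
from h import *
rack(); plan([0.5727,0.2496,0.4229],-113.22,1)
E
```

```text
31.65 [0.5881 0.1502 0.4115] [-179.8     0.22 -113.23] [-0.82  0.7  -0.04] 0.95 0.0 [ 29.6  20.   -1.7   0.  -68.  -52.8]
rack x,y mm -34.873646524045945 -3.638433344999108 Fx 0.3132271337706597
[-0.853  0.533 -0.112] turn z -0.0
```

Call:
step_arm --turn '[[0, 0, 0], [0, 0, 0], [0, 0, 0], [0, 0, 0], [0, 0, 0]]' --dp '[[-0.3, 0.18, -0.11], [-0.6, 0.36, -0.11], [-0.85, 0.53, -0.11], [-0.85, 0.53, -0.11], [-0.85, 0.53, -0.11]]' --gripper '[0.3, 0.6, 1, 1, 1]'

```text
time_s: 32.28
eef_pos: [0.5727, 0.2489, 0.4192]
ee_rot: [179.9, -0.1, -113.2]
wrist_force: [0.0, 0.4, -0.6]
width: -0.003
gripper_force: 0.0
```

```bash
python3 - <<'E'
from h import *
rack(); s,w=snap('wrist','w9.png'); g=cv2.cvtColor(w['image'],cv2.COLOR_RGB2GRAY).astype(float)
def edges(v,o,th=9):
    v=cv2.GaussianBlur(v.reshape(1,-1),(3,1),0).ravel(); d=np.gradient(v); r=[]
    for i in range(1,len(d)-1):
        if abs(d[i])>th and abs(d[i])>=abs(d[i-1]) and abs(d[i])>abs(d[i+1]): r.append((i+o,int(d[i])))
    return r
for x in(205,240,270,310,400,430,455,490,520): print('col',x,edges(g[105:170,x-2:x+3].mean(1),105))
for y in(40,60,80,100,143): print('row',y,edges(g[y,175:300],175),edges(g[y,430:560],430))
cv2.imwrite('pics/fin.png',w['image'][0:220,100:600,::-1])
E
```

```text
32.27 [0.5727 0.2489 0.4192] [ 1.7994e+02 -9.0000e-02 -1.1324e+02] [ 0.    0.42 -0.56] -0.003 0.0 [ 38.3  21.5   1.7  -0.  -70.3 -61.6]
rack x,y mm 49.61024277774696 49.61833932710571 Fx 0.3853427140508412
col 205 [(116, 42), (153, -24), (167, 9)]
col 240 [(109, -18), (116, 39), (130, -21), (152, -18)]
col 270 [(110, -10), (116, 12), (128, -23), (153, -18)]
col 310 [(118, -20), (134, -9), (139, 11)]
col 400 [(124, -9), (131, 11), (134, -10), (138, 32), (146, -15)]
col 430 [(138, 33), (146, -28), (167, 15)]
col 455 [(115, -19), (125, 37), (160, -26)]
col 490 [(124, 32), (160, -36)]
col 520 [(124, 34), (146, -10)]
row 40 [(177, -9), (182, -39), (268, 38), (273, -43), (286, 47)] [(454, 39), (459, -21), (462, 34), (540, -48), (548, 30), (554, 16)]
row 60 [(183, -42), (221, 28), (274, -40), (287, 32)] [(452, 37), (458, -30), (545, 33), (551, 14)]
row 80 [(179, -9), (184, -43), (222, 27), (242, 10), (274, -44), (292, 18)] [(450, 36), (459, -11), (471, -21), (542, 34), (547, 14)]
row 100 [(186, -38), (223, 27), (243, 10), (275, -45), (287, 24)] [(449, 37), (453, -14), (456, 25), (530, -40), (539, 32), (544, 16)]
row 143 [(219, -22)] [(442, -21), (445, 31), (521, -22)]
```

View pics/fin.png

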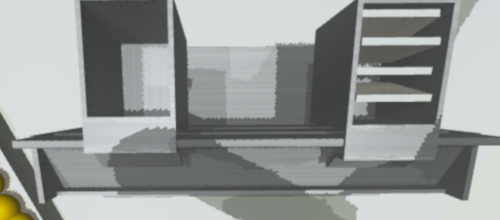

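```bash
python3 -c "
from h import *
print(finish_job())"
```

```text
the job is handed in; nothing more can be done
None
```

The lipped bin is hooked on the rail in the middle of the free half, released, and the job is handed in at about 32 s; it rests about 4.5 mm further forward than the fixed bin, with its front tipped down by roughly 4° when last measured (before I moved it to the middle). I did not touch the plain bin.

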